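# Push the retaining cap onto the turning tray's spindle

### The arm

A 6-joint arm with a two-finger parallel gripper is mounted at the origin on the work surface. World frame = base frame: x ahead of the robot, y to its left, z up, the work surface at z = 0. Lengths are in m, angles in rad, forces in N, time in s.
With the tool pointing down it reaches from about 0.3 to 0.775 m from the base axis. Payload 14.6 kg.
Tool frame: the origin (TCP) lies at the very end of the fingers, on their centre line; the grasp point (between the pads) lies 19 mm behind it; x points along the fingers, z is the direction in which the jaws open and shut, and the axes are right-handed (so a half turn about x gives the same grasp; the last joint's range is limited). The gripper opens to 94 mm and grips with 3 to 60 N. Pads are 16 mm wide; open, the fingers measure 119 mm over their backs; the gripper's body (75 mm by 177 mm) begins 78 mm behind the grasp point.
Start: joints at [-1.23, 0.3, 1.521, -0, 1.321, -0.067], TCP at [0.218, -0.505, 0.205] pointing down, gripper open.
Joint ranges: [-3.03, 3.03], [-0.79, 2.21], [0.23, 2.52], [-1.04, 4.18], [0, 3.07], [-2.55, 2.55]. Speed limits (rad/s): [2.22, 2.22, 2.57, 3.14, 3.14, 3.14].

### API

Orientations are given as [roll, pitch, yaw] about the fixed x, y, z axes, in that order (R = Rz(yaw) Ry(pitch) Rx(roll)).
In Python, from station import ctrl gives the robot as it stands. The module is installed in compiled form; this text tells all that it offers.
- The arm moves only by the tool servo_tool, never from a script. Its argument "motion" is one flat list of numbers, 4 for each row, row after row: the shift along the tool's x, y, z in mm, then the turn about the tool's x in degrees. In form: [dx, dy, dz, roll, dx, dy, dz, roll, ...]. A call has 1 to 20 rows; each row is the pose to reach, as a shift and turn from the pose commanded when the call began, along the tool's axes at that moment; what a row does not reach only later rows make up. A row lasts 1/8 s, in which the tool goes at most 62.5 mm and 10.7 degrees, less where a joint would pass 70% of its speed; a pose out of reach is approached as far as the arm can. A call with a gripper value outside its range is refused whole. "gripper" is the opening, from 0 (shut) to 1 (fully open), set as the call begins (left out, the last holds). The fingers move at their own pace and stop on an object; "force" is the grip in N (left out, the last holds). Time passes only in rows, so rows that repeat a pose let the fingers close. It gives the time, the measured TCP pose, the force and the opening at its end, in the units of the state.
- ctrl.get_obs(): the state, without advancing time (a new reading comes with each control period).
- ctrl.camera(name): name is "scene" or "top" or "wrist"; returns a dict with "color" (400x640x3 uint8, red, green, blue), "z_map" (400x640 float32, m along the optical axis (not along the pixel's ray), 0 where there is no reading), "fx", "fy", "cx", "cy" (pixels), "rvec" (rotation vector, rad) and "tvec" (3), from world to camera coordinates, as OpenCV has them. Camera axes: x right, y down, z forward; pixel columns grow to the right and rows downward; lengths in m; the calibration is good to about 2 mm. A picture is of the moment at which its call begins.
- ctrl.hand_in(): hands the job in, once; it reports no verdict.
The state is a dict: "time_s": time; "qpos": joint angles; "joint_vel": joint speeds; "tau": joint torques, N m; "ee_pos": TCP position; "eef_rot": TCP orientation; "force": force on the tool from outside, world axes, zero at the start; "moment": the same for the moment, N m; "grip_width": finger opening in m.
Only numpy, scipy, OpenCV 4.12 (cv2) and the standard library are available. Lean on these libraries where they do the work, as an engineer would, in place of code of your own. Each camera call takes 0.05 s, during which the arm holds its last target.

### The job

The round serving tray needs its orange retaining cap back. Tip the spares bin forward by its tab, take the cap out, set it on the tip of the tray's spindle and let go, then push it straight down until its teeth grip and it sits flush on the hub. Do not knock over or shift the crockery and other things on the counter.

Things in the scene. Friction and masses are not known exactly. Their poses are not given: they have to be found in the camera images.
- cap_mid (a point): Push-on axle cap: closed orange barrel 38 mm in diameter on a steel flange 66 mm in diameter, 9 mm thick; 68 mm tall, about 0.15 kg. Point on its axis half-way up, 34 mm above the underside; z towards the closed flat top. It starts upright at the back of the bin, its axis about 90 mm behind the pivot, between rear wall and rib; its yaw does not matter.
- cap: The same cap; origin at the centre of its open underside. Bore 24 mm in diameter, 59 mm deep; 20 mm up it four sprung teeth leave a 16 mm gap and grip the 20 mm spindle: pushing on takes 8 to 18 N all the way, pulling off over 20 N. Set on the spindle tip and let go it rests there, its underside about 26 mm above the hub.
- bin_unit: Fixed oak stand of the tilting bin, 170 mm deep (x), 204 mm wide (y), 171 mm high. Origin: centre of its underside; x points away from its open front. A clear roof 165 to 171 mm up covers x = 13 to 78 mm: the cap cannot be taken from above until the bin is tipped. Side cheeks 10 mm thick at y = +-97 mm: 165 mm high under the roof, 35 mm in front of it.
- bin_pivot (a point): The bin's pivot, fixed, at the lower edge of the bin's front, 20 mm above the counter, 75 mm in front of the unit's origin; the pivot line runs along this point's y axis. Same axes as the unit.
- bin (a joint): Tilt of the bin about its pivot, rad: 0 upright (start), 0.65 fully forward at the stop (its top comes out to the unit's front, -x). A stiff hinge, 5 to 10 N at the tab: it stays where it is left.
- bin_tab (a point): Oak tab standing up from the middle of the bin's front wall: 70 mm wide (y), 10 mm thick (x). The point is in the middle of its width and thickness, 85 mm above the bin's underside; the tab's top is 15 mm above it, the 60 mm high front wall begins 25 mm below. It tilts with the bin, with the bin's axes.
- bin_floor (a point): Centre of the teal bin's inner floor, 65 mm behind the pivot and 6 mm above the bin's underside; tilts with the bin. Bin 130 mm deep, 176 mm wide outside, walls 5 mm; sides 45 mm, rear 40 mm, front 60 mm high. A rib across the floor, 14 mm high, 50 to 54 mm behind the pivot, keeps the cap at the back when the bin tips; nothing lies between rib and front.
- hub_top (a point): Centre of the flat top of the steel hub on the round tray, where the cap's underside must come to rest: 48 mm above the counter, hub 60 mm in diameter, z up. The oak tray under it is 220 mm in diameter, its top 5 mm lower than the hub's; it is fixed.
- spindle_tip (a point): Top of the plain steel spindle on the hub's axis, 55 mm above the hub. The spindle is 20 mm in diameter; its last 15 mm taper to 12 mm at the tip.
- carafe: Stoppered glass carafe, 76 mm in diameter, 190 mm tall; origin at the centre of its underside. Bystander: leave it alone.
- tumbler: Green glass tumbler, 72 mm in diameter, 100 mm tall; origin at the centre of its underside. Bystander: leave it alone.
- bucket: Teal cutlery bucket, 96 mm in diameter, 100 mm tall; origin at the centre of its underside. Bystander: leave it alone.
- teacup: White mug, 84 mm in diameter, 75 mm tall; origin at the centre of its underside. Bystander: leave it alone.
- ramekin_a: White ramekin on the tray, 58 mm in diameter, 32 mm tall, its centre 79 mm from the spindle's axis; origin at the centre of its underside. Bystander: leave it alone.
- ramekin_b: The second ramekin, opposite the first, same size; origin at the centre of its underside. Bystander: leave it alone.
- spoon: Steel spoon, 170 mm long, lying on the counter nearest the robot; origin at the centre of its underside. Bystander: leave it alone.

How it is judged:
On the way, in this order (a step that is already met when the one before it is completed fails the run):
1. the bin is tipped forward (at least 0.5 rad) (value of joint bin above 0.5 rad), for 0.2 s.
2. the cap rests on the spindle tip, let go, upright and not yet pushed home (horizontal distance between cap_mid and hub_top below 0.01 m and z of cap_mid in the frame of hub_top between 0.044 and 0.08 m and angle between cap_mid's own z axis and vertical below 0.25 rad and contact force between the fingers and cap below 0.05 N), for 0.2 s.
At the end, for the whole second after the job is handed in: The cap is home on the spindle: its underside within 2.5 mm of the hub's top, its axis within 5 mm of the hub's and within 0.06 rad of vertical, at rest (horizontal distance between cap_mid and hub_top below 0.005 m and z of cap_mid in the frame of hub_top between 0.03 and 0.0365 m and angle between cap_mid's own z axis and vertical below 0.06 rad and linear speed of cap below 0.02 m/s); the robot touches nothing.
It fails at once if a ramekin shifted by more than 30 mm or another bystander by more than 50 mm (distance of any of carafe, tumbler, bucket, teacup, spoon from where it was at the start of the episode above 0.05 m or distance of any of ramekin_a, ramekin_b from where it was at the start of the episode above 0.03 m).
It also fails if it takes over 72 s, if anything falls off the work surface, if the arm or the gripper's body presses on something with over 40 N, if the wrist force passes 120 N, or if a joint passes its speed limit or range.

## Working session

There is one attempt and no reset: what is moved stays moved. The work goes in short steps, Python scripts to look and compute and a tool call to move; the robot and the scene stay as the last step left them, time stands still between calls to the robot, and variables do not carry over. Pictures are saved under pics/ and viewed, and the job is handed in when it is done.

Besides the shell and the picture viewer there is one more tool, called after "Call:" as name(argument=value, ...) on one line, values as JSON. servo_tool: Moves the arm, as the interface text tells. Its arguments: {"type":"object","properties":{"motion":{"type":"array","items":{"type":"number"}},"gripper":{"type":"number"},"force":{"type":"number"}},"required":["motion"]}

```bash
mkdir -p pics
cat > h.py <<'E'
import numpy as np, cv2
from station import ctrl
def cam(n):
    c=ctrl.camera(n); c['R']=cv2.Rodrigues(np.array(c['rvec'],float))[0]; c['t']=np.array(c['tvec'],float).reshape(3); return c
def ray(c,u,v):
    d=c['R'].T@np.array([(u-c['cx'])/c['fx'],(v-c['cy'])/c['fy'],1.]); return -c['R'].T@c['t'],d
def onz(c,u,v,z):
    o,d=ray(c,u,v); return o+d*(z-o[2])/d[2]
def cloud(c):
    v,u=np.mgrid[:400,:640]; z=c['z_map'].astype(float)
    P=np.stack([(u-c['cx'])/c['fx']*z,(v-c['cy'])/c['fy']*z,z],-1)
    return (P-c['t'])@c['R'], z>0
def save(c,n): cv2.imwrite('pics/'+n+'.png',c['color'][:,:,::-1])
def st():
    o=ctrl.get_obs(); print({k:np.round(o[k],3).tolist() for k in('time_s','ee_pos','eef_rot','qpos','force','grip_width')})
E
python3 - <<'E'
from h import *
st()
for n in('scene','top','wrist'):
    c=cam(n); save(c,n+'0'); print(n,np.round(-c['R'].T@c['t'],3),(c['z_map']>0).mean())
    np.savez(''+n+'0.npz',**c)
E
```

```text
{'time_s': 0.0, 'ee_pos': [0.218, -0.505, 0.205], 'eef_rot': [3.063, 1.57, 1.899], 'qpos': [-1.23, 0.3, 1.522, 0.0, 1.321, -0.067], 'force': [-0.706, -0.133, 0.6], 'grip_width': 0.094}
scene [1.594 0.04  1.252] 0.99603515625
top [ 0.402 -0.025  1.151] 0.99603125
wrist [ 0.294 -0.472  0.384] 0.99601171875
```

View pics/scene0.png

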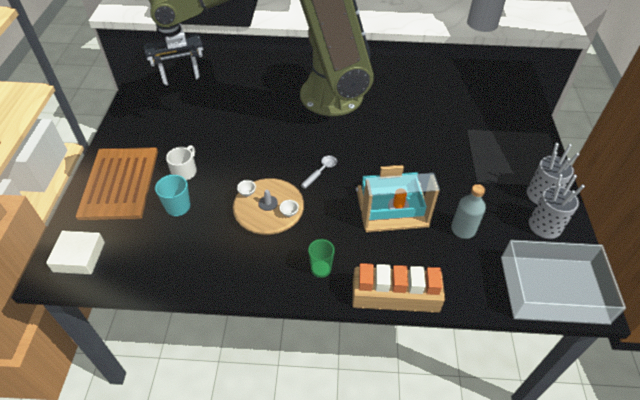

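View pics/top0.png

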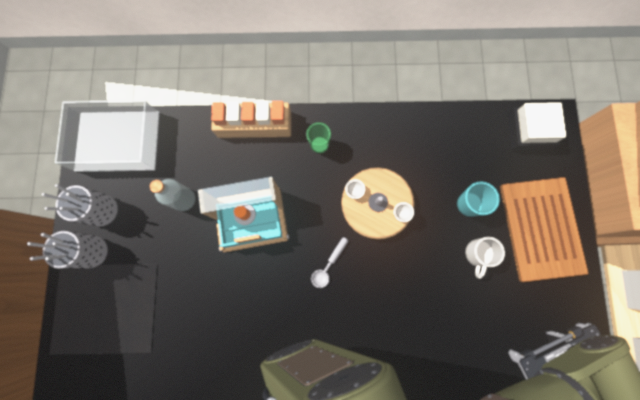

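The scene shows the tray with spindle at about (267,203), and the bin at (398,200) with its tab facing the robot. In the top view the bin is at (245,215), the tray hub at (378,203) and the spoon at (330,262). Next I'll measure with depth.

Run:
```python
from h import *
for n,(x0,y0,x1,y1) in {'top':(190,150,430,290),'scene':(220,140,460,270)}.items():
    c=dict(np.load(n+'0.npz')); 
    im=cv2.resize(c['color'][y0:y1,x0:x1,::-1],None,fx=3.3,fy=3.3,interpolation=cv2.INTER_CUBIC); cv2.imwrite(f'pics/{n}0z.png',im)
c=dict(np.load('top0.npz')); P,ok=cloud(c); hsv=cv2.cvtColor(c['color'],cv2.COLOR_RGB2HSV)
print('counter z',np.median(P[300:330,200:240,2]))
# tray: oak circle
def rep(name,m):
    q=P[m&ok]; print(name,len(q),'med',np.round(np.median(q,0),3),'min',np.round(q.min(0),3),'max',np.round(q.max(0),3))
u=np.arange(640)[None]; v=np.arange(400)[:,None]
roi=(u>335)&(u<420)&(v>160)&(v<245)
oak=roi&(P[:,:,2]>.036)&(P[:,:,2]<.05)
rep('oak',oak)
(ell)=cv2.minEnclosingCircle(np.argwhere(oak)[:,::-1].astype(np.float32)); print(ell, onz(c,*ell[0],.043))
# circle in world
q=P[oak][:,:2]; h=cv2.convexHull(q.astype(np.float32))[:,0]
A=np.c_[2*h,np.ones(len(h))]; s=np.linalg.lstsq(A,(h**2).sum(1),rcond=None)[0]; print('tray fit',s[:2],np.sqrt(s[2]+s[0]**2+s[1]**2))
sp=roi&(P[:,:,2]>.08); rep('spindle',sp)
rep('hub',roi&(P[:,:,2]>.044)&(P[:,:,2]<.06)&(np.hypot(P[:,:,0]-s[0],P[:,:,1]-s[1])<.04))
roi=(u>190)&(u<295)&(v>170)&(v<260)
rep('orange',roi&(hsv[:,:,0]<10)&(hsv[:,:,1]>150)&(hsv[:,:,2]>100))
for y in range(176,256,4): print(y,' '.join('%4d'%(1000*P[y,x,2]) for x in range(192,296,5)))
```

```text
counter z 0.0004468763890243042
oak 3344 med [ 0.601 -0.169  0.043] min [ 0.496 -0.279  0.036] max [ 0.715 -0.062  0.05 ]
((377.1829528808594, 202.9932403564453), 35.90729522705078) [ 0.60246082 -0.16948342  0.043     ]
tray fit [ 0.60541201 -0.17002709] 0.1090149887414326
spindle 39 med [ 0.603 -0.168  0.095] min [ 0.596 -0.177  0.082] max [ 0.614 -0.16   0.107]
hub 333 med [ 0.602 -0.167  0.048] min [ 0.568 -0.208  0.044] max [ 0.645 -0.132  0.057]
  return _methods._mean(a, axis=axis, dtype=dtype,
  ret = um.true_divide(
Traceback (most recent call last):
ValueError: zero-size array to reduction operation minimum which has no identity
```

View pics/top0z.png

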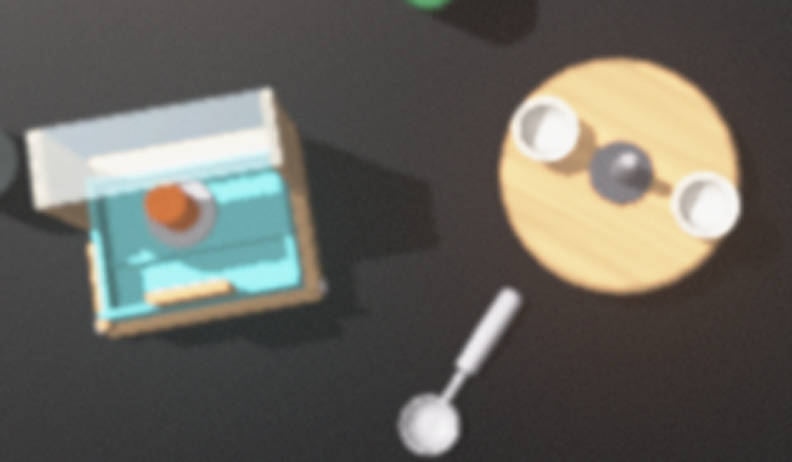

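View pics/scene0z.png

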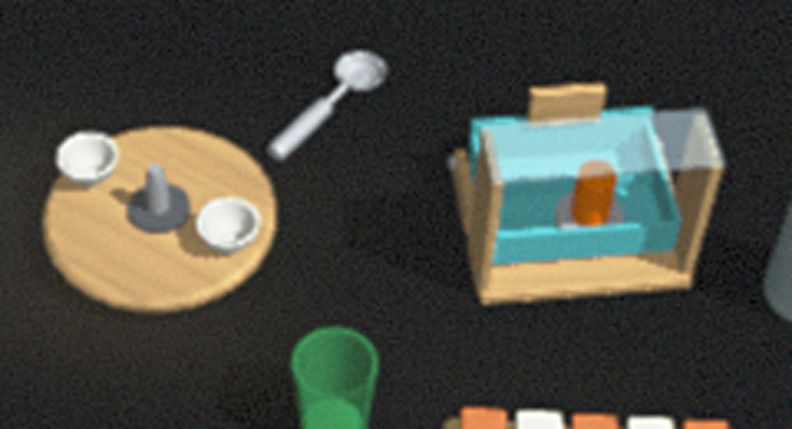

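Run:
```python
from h import *
for n,roi in (('top',(190,165,300,260)),('scene',(345,150,445,240))):
    c=dict(np.load(n+'0.npz')); P,ok=cloud(c); hsv=cv2.cvtColor(c['color'],cv2.COLOR_RGB2HSV)
    u=np.arange(640)[None]; v=np.arange(400)[:,None]
    r=ok&(u>roi[0])&(u<roi[2])&(v>roi[1])&(v<roi[3])
    def rep(name,m,ang=True):
        m=m&r; q=P[m]
        if len(q)<4: print(name,len(q)); return
        b=cv2.minAreaRect(q[:,:2].astype(np.float32))
        print(n,name,len(q),'med',np.round(np.median(q,0),3),'min',np.round(q.min(0),3),'max',np.round(q.max(0),3),'rect',np.round(b[0],3),np.round(b[1],3),round(b[2],1))
    z=P[:,:,2]
    rep('roof',(z>.160)&(z<.18))
    rep('all',z>.015)
    rep('orange',(hsv[:,:,0]<12)&(hsv[:,:,1]>190))
    rep('tabtop',(hsv[:,:,0]>10)&(hsv[:,:,0]<25)&(z>.09)&(z<.13))
    rep('teal',(hsv[:,:,0]>80)&(hsv[:,:,0]<100)&(hsv[:,:,1]>100))
c=dict(np.load('top0.npz'));u0=(190,150)
f=lambda x,y:(190+x/3.3,150+y/3.3)
for nm,p,z in (('roof FL',(38,210),.171),('roof BL',(27,133),.171),('roof BR',(271,90),.171),('roof FR',(282,162),.171),('tab L',(145,298),.12),('tab R',(233,286),.12),('cheek FL',(100,333),.035),('FR',(322,295),.035),('cap top',(165,203),.094),('hub',(622,172),.048),('tip',(629,158),.103)):
    print(nm,np.round(onz(c,*f(*p),z),3))
```

```text
top roof 1781 med [0.609 0.229 0.171] min [0.562 0.124 0.16 ] max [0.657 0.334 0.178] rect [0.609 0.229] [0.066 0.204] 9.5
top all 4539 med [0.578 0.221 0.075] min [0.469 0.105 0.015] max [0.657 0.411 0.178] rect [0.562 0.258] [0.187 0.305] 0.5
orange 0
top tabtop 275 med [0.567 0.227 0.1  ] min [0.486 0.124 0.09 ] max [0.655 0.322 0.129] rect [0.554 0.205] [0.13 0.21] 22.9
top teal 67 med [0.53  0.187 0.026] min [0.492 0.125 0.021] max [0.595 0.303 0.078] rect [0.54  0.214] [0.094 0.168] 6.9
scene roof 1254 med [0.612 0.226 0.17 ] min [0.559 0.124 0.16 ] max [0.659 0.333 0.179] rect [0.61  0.228] [0.071 0.206] 9.7
scene all 3527 med [0.602 0.222 0.088] min [0.476 0.103 0.015] max [0.662 0.334 0.179] rect [0.566 0.22 ] [0.17  0.208] 9.9
orange 0
scene tabtop 373 med [0.509 0.216 0.106] min [0.486 0.124 0.09 ] max [0.659 0.334 0.13 ] rect [0.565 0.221] [0.16  0.206] 8.8
scene teal 1084 med [0.582 0.219 0.034] min [ 0.305  0.085 -0.008] max [0.681 0.382 0.17 ] rect [0.482 0.21 ] [0.392 0.249] 18.3
roof FL [0.558 0.321 0.171]
roof BL [0.622 0.333 0.171]
roof BR [0.656 0.132 0.171]
roof FR [0.594 0.122 0.171]
tab L [0.489 0.244 0.12 ]
tab R [0.498 0.17  0.12 ]
cheek FL [0.465 0.307 0.035]
FR [0.497 0.104 0.035]
cap top [0.575 0.236 0.094]
hub [ 0.604 -0.173  0.048]
tip [ 0.606 -0.172  0.103]
```

```bash
cat >> h.py <<'E'
from scipy.spatial.transform import Rotation as Ro
YAW=np.deg2rad(9.6); UX=np.array([np.cos(YAW),np.sin(YAW)]); UY=np.array([-UX[1],UX[0]])
PIV=np.array([.5645,.221])-.075*UX
def U(x,y): return PIV+x*UX+y*UY   # from pivot
def plan(xyz,jaw=None):
    """jaw: world heading (rad) of jaw axis, mod pi"""
    o=ctrl.get_obs(); R=Ro.from_euler('xyz',o['eef_rot']).as_matrix()
    d=R.T@(np.array(xyz)-o['ee_pos'])*1000
    a=None
    if jaw is not None:
        t=np.array([np.cos(jaw),np.sin(jaw),0]); l=R.T@t; a=np.degrees(np.arctan2(-l[1],l[2])); a=(a+90)%180-90
    print('to',np.round(xyz,3),'d mm',np.round(d,1),'roll',a,'q6 now',o['qpos'][5])
E
python3 - <<'E'
from h import *
o=ctrl.get_obs(); print(Ro.from_euler('xyz',o['eef_rot']).as_matrix().round(3))
print(PIV,U(.032,0),U(.09,.0125))
plan([*U(.032,0),.2],YAW+np.pi/2)
c=dict(np.load('top0.npz'));print(onz(c,320,278,.01),onz(c,345,240,.01),onz(c,155,186,.19))
E
```

```text
[[-0.     0.918  0.397]
 [ 0.001  0.397 -0.918]
 [-1.     0.    -0.001]]
[0.4905503  0.20849234] [0.52210217 0.21382894] [0.57720533 0.23582648]
to [0.522 0.214 0.2  ] d mm [   5.5  564.1 -539. ] roll 13.764059171961122 q6 now -0.06658601167207359
[0.38039173 0.00825853 0.01      ] [ 0.49406063 -0.07009073  0.01      ] [0.63179443 0.44297091 0.19      ]
```

Call:
servo_tool(motion=[0,282,-270,7,0,564,-539,13.8,0,564,-539,13.8,0,564,-539,13.8,0,564,-539,13.8,0,564,-539,13.8,0,564,-539,13.8,0,564,-539,13.8,0,564,-539,13.8,0,564,-539,13.8,0,564,-539,13.8,0,564,-539,13.8,0,564,-539,13.8,0,564,-539,13.8,0,564,-539,13.8,0,564,-539,13.8,0,564,-539,13.8], gripper=0)

```text
time_s: 2.28
ee_pos: [0.5221, 0.2129, 0.2057]
eef_rot: [1.713, 1.57, 0.309]
force: [-0.1, 0.1, -0.9]
grip_width: 0.0004
```

Run:
```python
from h import *
st(); o=ctrl.get_obs(); print(Ro.from_euler('xyz',o['eef_rot']).as_matrix().round(3), UX,UY)
plan([*U(.032,0),.09],YAW+np.pi/2)
c=cam('wrist'); save(c,'w1')
for th in(.55,.6,.65):
    # finger front face (8mm ahead of TCP) on tab rear face (10mm behind pivot plane)
    h=.064; s=(h+.010*np.sin(th))/np.cos(th) if 0 else None
    # point on rear face (10,r): z=10 sin+ r cos = h
    r=(h-.010*np.sin(th))/np.cos(th); x=.010*np.cos(th)-r*np.sin(th); print(th,'r',r,'tcp x',x+.008)
```

```text
{'time_s': 2.275, 'ee_pos': [0.522, 0.213, 0.206], 'eef_rot': [1.713, 1.57, 0.309], 'qpos': [0.322, 0.33, 1.48, -0.0, 1.33, 1.727], 'force': [-0.112, 0.12, -0.865], 'grip_width': 0.0}
[[ 0.     0.986  0.165]
 [ 0.     0.165 -0.986]
 [-1.     0.    -0.   ]] [0.98599604 0.16676875] [-0.16676875  0.98599604]
to [0.522 0.214 0.09 ] d mm [ 1.157e+02  1.000e-01 -9.000e-01] roll -0.09043479515287345 q6 now 1.727043753939035
0.55 r 0.06894010223742407 tcp x -0.019508865780080473
0.6 r 0.07070284404537135 tcp x -0.02366847258874514
0.65 r 0.07279150266373466 tcp x -0.02809158987970036
```

View pics/w1.png

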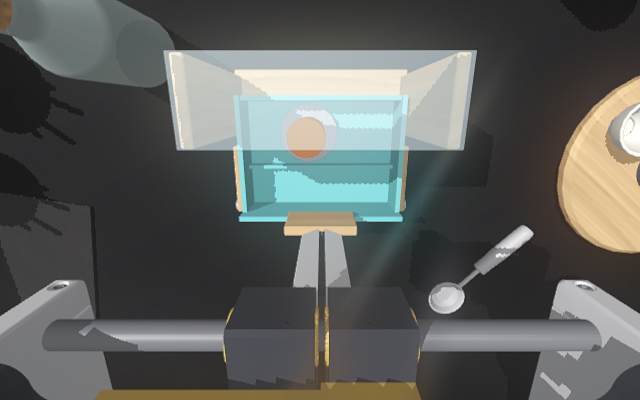

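```bash
cat >> h.py <<'E'
def proj(c,p):
    q=c['R']@np.array(p)+c['t']; return np.round([c['fx']*q[0]/q[2]+c['cx'],c['fy']*q[1]/q[2]+c['cy']],1)
E
python3 - <<'E'
from h import *
c=cam('wrist'); o=ctrl.get_obs(); print('cam',-c['R'].T@c['t'],'tcp px',proj(c,o['ee_pos']))
print('tab top',[proj(c,[*U(x,y),.12]) for x in(0,.01) for y in(-.035,.035)])
P,ok=cloud(c)
for v in range(190,262,6): print(v,np.round(P[v,320],3),np.round((P[v,320,:2]-PIV)@UX,3))
hsv=cv2.cvtColor(c['color'],cv2.COLOR_RGB2HSV)
m=((hsv[...,0]<12)&(hsv[...,1]>90)&(hsv[...,2]>80)).astype(np.uint8);m[:,:250]=0;m[:,370:]=0;m[:100]=0;m[170:]=0
ys,xs=np.nonzero(m);print('cap',xs.mean(),ys.mean(),len(xs),onz(c,xs.mean(),ys.mean(),.094))
E
```

```text
cam [0.60354531 0.22687961 0.38489867] tcp px [321.7 241.7]
tab top [array([357.8, 234.4]), array([284.2, 234.5]), array([358.1, 224.6]), array([283.8, 224.7])]
190 [0.508 0.213 0.025] 0.018
196 [0.501 0.212 0.026] 0.011
202 [0.495 0.211 0.03 ] 0.004
208 [0.494 0.21  0.052] 0.004
214 [0.499 0.211 0.086] 0.009
220 [0.5   0.211 0.107] 0.01
226 [0.498 0.211 0.119] 0.008
232 [0.53  0.216 0.209] 0.04
238 [0.53  0.215 0.217] 0.04
244 [0.53  0.215 0.226] 0.04
250 [0.53  0.215 0.233] 0.04
256 [0.53  0.215 0.241] 0.04
cap 317.0 153.0 3 [0.56262441 0.22447864 0.094     ]
```

Call:
servo_tool(motion=[40,0,0,0,80,0,0,0,110,0,0,0,120,0,0,0,120,-8,0,0,120,-13,0,0,120,-18,0,0,120,-23,0,0,120,-28,0,0,120,-33,0,0,120,-38,0,0,120,-43,0,0,120,-48,0,0,120,-52,0,0,120,-56,0,0,120,-58,0,0,120,-58,0,0,120,-58,0,0])

```text
time_s: 4.62
ee_pos: [0.467, 0.2045, 0.0875]
eef_rot: [1.701, 1.564, 0.297]
force: [8.8, 1.8, 1.2]
grip_width: 0.0003
```

Run:
```python
from h import *
st()
c=cam('wrist'); save(c,'w2')
o=ctrl.get_obs();print((np.array(o['ee_pos'])[:2]-PIV)@UX)
c=cam('scene');cv2.imwrite('pics/s2.png',cv2.resize(c['color'][130:260,300:500,::-1],None,fx=4,fy=4))
```

```text
{'time_s': 4.625, 'ee_pos': [0.467, 0.204, 0.088], 'eef_rot': [1.701, 1.564, 0.297], 'qpos': [0.341, 0.342, 1.763, -0.0, 1.03, 1.745], 'force': [8.816, 1.816, 1.155], 'grip_width': 0.0}
-0.023922126033840516
```

View pics/s2.png

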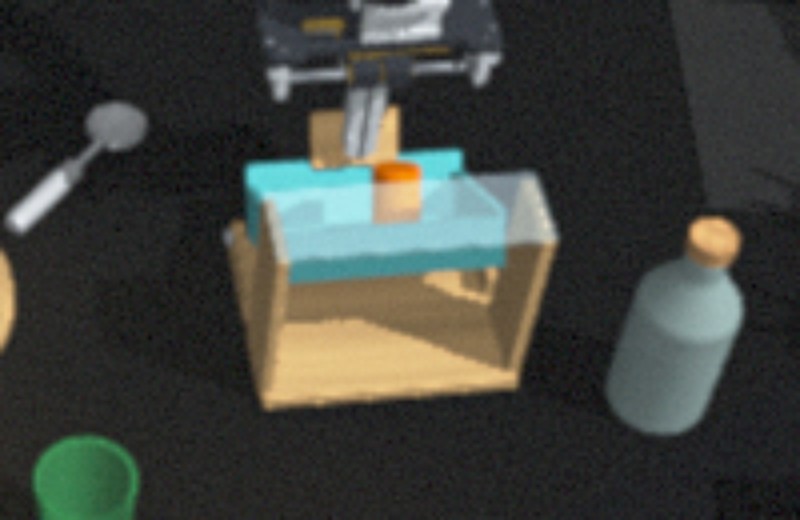

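View pics/w2.png

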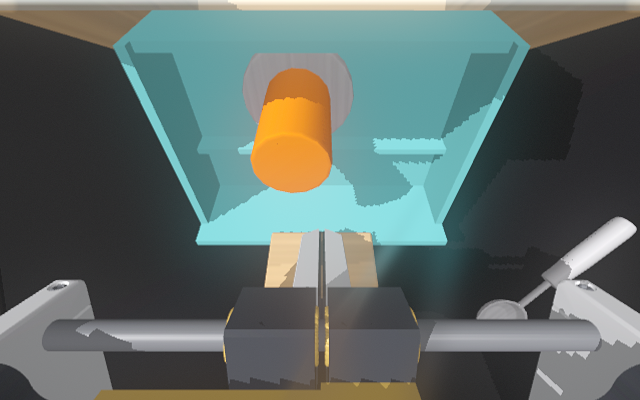

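The bin is tipped about 0.6 rad, with the tab behind the fingers at (320,260). The cap leans against the rib, with its top face at (290,162). I'll back off and rise.

Call:
servo_tool(motion=[0,5,0,0,-15,6,0,0,-50,6,0,0,-80,6,0,0,-110,6,0,0,-110,6,0,0], gripper=0.75)

```text
time_s: 5.48
ee_pos: [0.4715, 0.2053, 0.1985]
eef_rot: [1.752, 1.566, 0.348]
force: [0.3, -0.5, -0.1]
grip_width: 0.0569
```

Run:
```python
from h import *
st()
c=cam('wrist'); save(c,'w3'); P,ok=cloud(c); hsv=cv2.cvtColor(c['color'],cv2.COLOR_RGB2HSV)
m=(hsv[...,0]<22)&(hsv[...,1]>180)&(hsv[...,2]>60)
m[215:]=0; m=cv2.morphologyEx(m.astype(np.uint8),cv2.MORPH_OPEN,np.ones((5,5)))
n,l,s,ce=cv2.connectedComponentsWithStats(m); i=1+np.argmax(s[1:,4]); print(s[i],ce[i])
q=P[(l==i)&ok]; rel=np.c_[(q[:,:2]-PIV)@UX,(q[:,:2]-PIV)@UY,q[:,2]]
print(np.percentile(rel,[1,50,99],axis=0).round(3))
for th in(.55,.6,.65):
  pass
# teal floor / tab plane: fit bin floor for tilt
t=(hsv[...,0]>80)&(hsv[...,0]<100)&(hsv[...,1]>60)&ok
q=P[t];r=np.c_[(q[:,:2]-PIV)@UX,(q[:,:2]-PIV)@UY,q[:,2]-.02]
r=r[(abs(r[:,1])<.07)&(r[:,0]>0)&(r[:,0]<.09)]
best=max(np.arange(.4,.7,.01),key=lambda th:np.sum(abs(-r[:,0]*np.sin(th)+r[:,2]*np.cos(th)-.006)<.002)); print('theta',best,len(r))
# cap frame
a=np.array([-np.sin(best),np.cos(best)]);b=np.array([np.cos(best),np.sin(best)])
h=(rel[:,0]*a[0]+(rel[:,2]-.02)*a[1]); g=rel[:,0]*b[0]+(rel[:,2]-.02)*b[1]
print('h',np.percentile(h,[1,50,99]),'g',np.percentile(g,[1,50,99]))
top=h>np.percentile(h,99)-.003; print('top',top.sum(),g[top].min(),g[top].max(),rel[top,1].min(),rel[top,1].max())
```

```text
{'time_s': 5.475, 'ee_pos': [0.472, 0.205, 0.198], 'eef_rot': [1.752, 1.566, 0.348], 'qpos': [0.339, 0.224, 1.634, 0.0, 1.28, 1.743], 'force': [0.32, -0.547, -0.144], 'grip_width': 0.057}
[ 283  109   43   55 1870] [302.7855615  136.68663102]
[[ 0.02  -0.002  0.112]
 [ 0.041  0.015  0.129]
 [ 0.063  0.031  0.138]]
theta 0.5700000000000002 8412
h [0.04536334 0.07361022 0.07514182] g [0.07137212 0.09618185 0.10601329]
top 1236 0.06902877420134483 0.10589348273718381 -0.0026468149483635235 0.03210833409187429
```

View pics/w3.png

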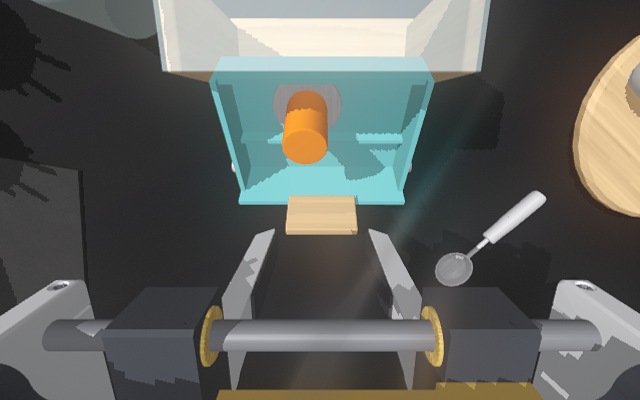

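Run:
```python
from h import *
plan([*U(.0435,.0147),.0955],YAW+np.pi/2)
```

```text
to [0.531 0.23  0.096] d mm [101.3  63.3 -14.8] roll -0.03154559052973127 q6 now 1.7430988851658487
```

Call:
servo_tool(motion=[0,32,-8,0,0,63,-15,0,0,63,-15,0,30,63,-15,0,60,63,-15,0,85,63,-15,0,101,63,-15,0,101,63,-15,0,101,63,-15,0], gripper=0.75)

```text
time_s: 6.65
ee_pos: [0.5307, 0.2303, 0.0954]
eef_rot: [1.767, 1.57, 0.363]
force: [0.6, 0.3, 0.2]
grip_width: 0.0706
```

Run:
```python
from h import *
st()
plan([*U(.0435,.0147),.0955],YAW+np.pi/2)
c=cam('wrist'); save(c,'w4')
```

```text
{'time_s': 6.65, 'ee_pos': [0.531, 0.23, 0.095], 'eef_rot': [1.767, 1.57, 0.363], 'qpos': [0.346, 0.472, 1.553, 0.0, 1.116, 1.75], 'force': [0.56, 0.255, 0.162], 'grip_width': 0.071}
to [0.531 0.23  0.096] d mm [-0.1  0.2  0.1] roll -0.03446364945716596 q6 now 1.7499217646442302
```

View pics/w4.png

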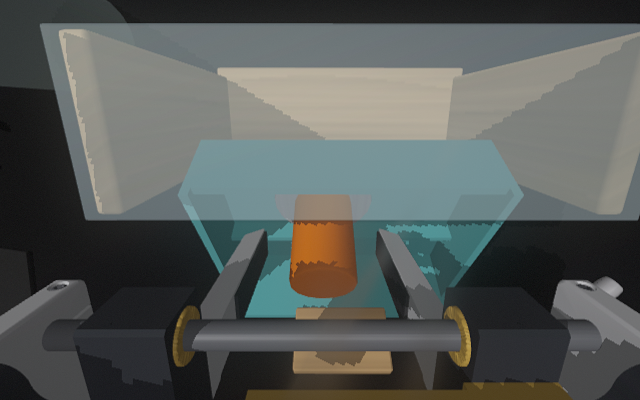

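The barrel, with its top at (323,280), is centred between the open fingers at (245,270) and (402,270). Close with moderate grip.

Call:
servo_tool(motion=[0,0,0,0,0,0,0,0,0,0,0,0,0,0,0,0,0,0,0,0,0,0,0,0,-4,0,0,0,-10,0,0,0,-18,0,0,0,-26,-4,0,0,-30,-12,0,0,-34,-20,0,0,-40,-28,0,0,-46,-36,0,0,-52,-44,0,0,-60,-50,0,0,-70,-60,0,0,-70,-60,0,0], gripper=0.2, force=12)

```text
time_s: 8.95
ee_pos: [0.4711, 0.2203, 0.1655]
eef_rot: [1.795, 1.569, 0.391]
force: [-0.4, 0.9, -1.3]
grip_width: 0.0372
```

Run:
```python
from h import *
st()
c=cam('wrist'); save(c,'w5')
c=cam('scene');cv2.imwrite('pics/s5.png',cv2.resize(c['color'][110:240,300:500,::-1],None,fx=4,fy=4))
```

```text
{'time_s': 8.95, 'ee_pos': [0.471, 0.22, 0.166], 'eef_rot': [1.795, 1.569, 0.391], 'qpos': [0.367, 0.27, 1.656, 0.0, 1.214, 1.771], 'force': [-0.414, 0.921, -1.317], 'grip_width': 0.037}
```

View pics/w5.png

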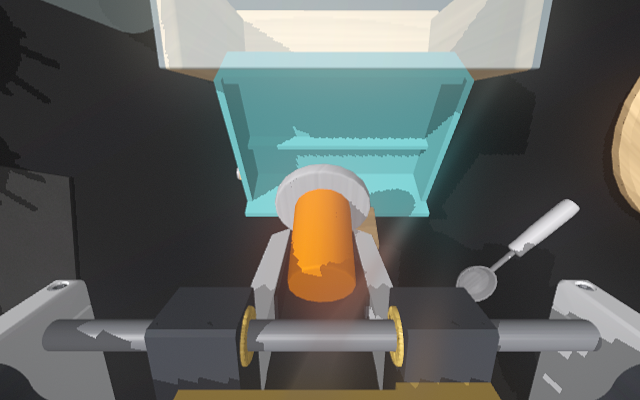

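View pics/s5.png

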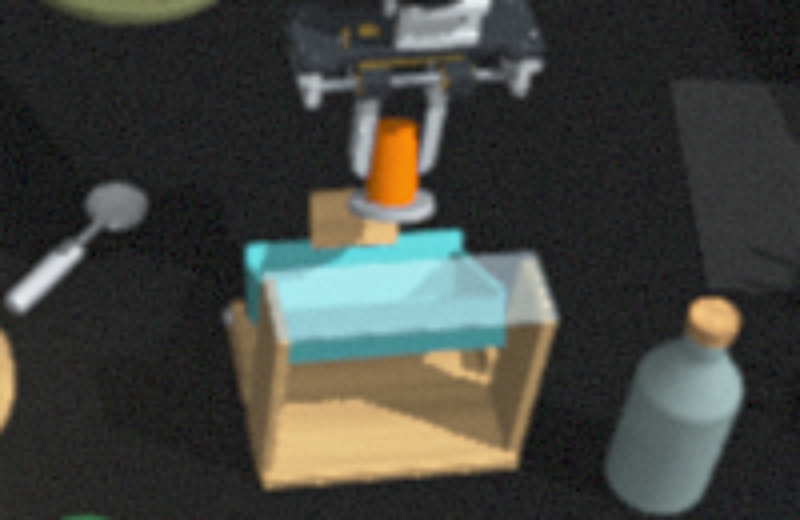

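Run:
```python
from h import *
plan([.36,.14,.05],YAW+np.pi/2)
```

```text
to [0.36 0.14 0.05] d mm [ 114.5 -123.1   60.7] roll -0.03178796174620402 q6 now 1.7705627872183856
```

Call:
servo_tool(motion=[-10,-30,15,0,-10,-70,35,0,-5,-105,52,0,0,-123,61,0,30,-123,61,0,60,-123,61,0,90,-123,61,0,105,-123,61,0,105,-123,61,0,105,-123,61,0,105,-123,61,0])

```text
time_s: 10.42
ee_pos: [0.3606, 0.1398, 0.0601]
eef_rot: [1.684, 1.57, 0.28]
force: [0.3, -0.2, -1.2]
grip_width: 0.0374
```

Run:
```python
from h import *
st()
c=cam('wrist'); save(c,'w6')
c=cam('scene');cv2.imwrite('pics/s6.png',cv2.resize(c['color'][60:190,280:480,::-1],None,fx=4,fy=4))
```

```text
{'time_s': 10.425, 'ee_pos': [0.361, 0.14, 0.06], 'eef_rot': [1.684, 1.57, 0.28], 'qpos': [0.275, 0.141, 2.101, 0.0, 0.898, 1.679], 'force': [0.336, -0.202, -1.219], 'grip_width': 0.037}
```

View pics/w6.png

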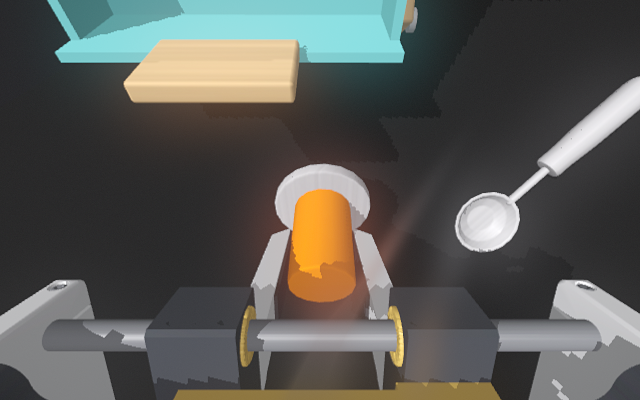

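View pics/s6.png

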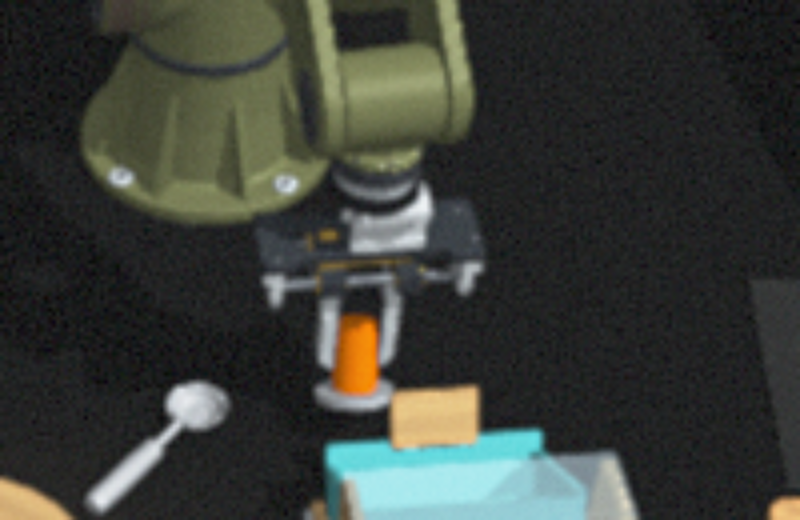

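Call:
servo_tool(motion=[7,0,0,0,14,0,0,0,18,0,0,0,20,0,0,0,20,0,0,0,20,5,0,0,21,10,0,0,23,16,0,0,25,22,0,0,28,27,0,0,30,32,0,0,31,34,0,0,31,34,0,0,31,34,0,0], force=5)

```text
time_s: 12.28
ee_pos: [0.3936, 0.1453, 0.0282]
eef_rot: [-1.537, 1.57, -2.941]
force: [0.1, -0.6, -0.9]
grip_width: 0.0366
```

Run:
```python
from h import *
st()
c=cam('wrist'); save(c,'w7')
c=cam('scene');cv2.imwrite('pics/s7.png',cv2.resize(c['color'][60:190,280:480,::-1],None,fx=4,fy=4))
```

```text
{'time_s': 12.275, 'ee_pos': [0.394, 0.145, 0.028], 'eef_rot': [-1.537, 1.57, -2.941], 'qpos': [0.266, 0.272, 2.035, 0.0, 0.835, 1.67], 'force': [0.065, -0.637, -0.891], 'grip_width': 0.037}
```

View pics/w7.png

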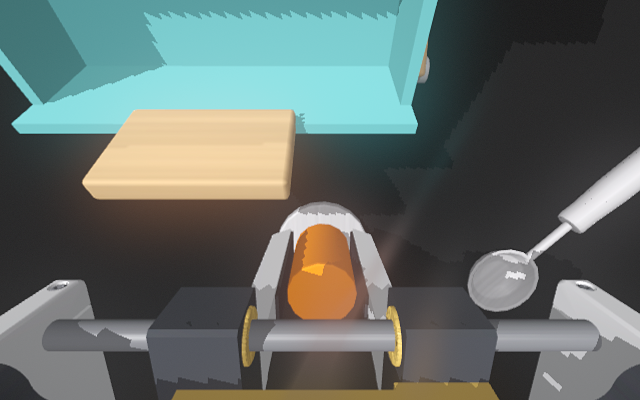

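View pics/s7.png

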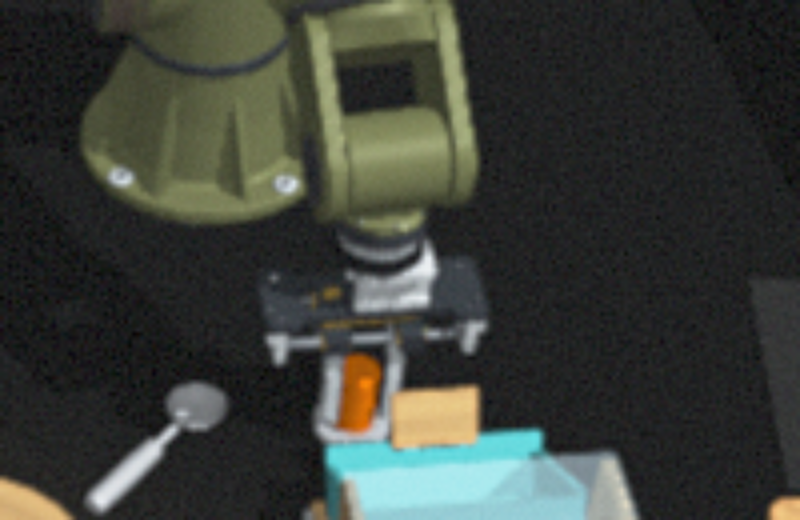

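Call:
servo_tool(motion=[0,0,0,0,0,0,0,0,0,0,0,0,0,0,0,0,-25,0,0,0,-60,0,0,0,-100,0,0,0,-130,-25,0,0,-130,-50,0,0,-130,-50,0,0], gripper=0.75)

```text
time_s: 13.62
ee_pos: [0.3438, 0.1369, 0.1588]
eef_rot: [1.699, 1.57, 0.295]
force: [0.2, 0.6, -0.1]
grip_width: 0.0704
```

```bash
cat > capm.py <<'E'
from h import *
def capfind(c,zt,lo=0,hi=400):
    P,ok=cloud(c); hsv=cv2.cvtColor(c['color'],cv2.COLOR_RGB2HSV)
    m=(hsv[...,0]<22)&(hsv[...,1]>180)&(hsv[...,2]>60); m[:lo]=0;m[hi:]=0
    m=cv2.morphologyEx(m.astype(np.uint8),cv2.MORPH_OPEN,np.ones((5,5)))
    n,l,s,ce=cv2.connectedComponentsWithStats(m); i=1+np.argmax(s[1:,4]); print(s[i])
    q=P[(l==i)&ok]; print('z pct',np.percentile(q[:,2],[5,50,95]).round(4))
    t=(l==i)&ok&(abs(P[...,2]-zt)<.006); v,u=np.nonzero(t)
    (cx,cy),r=cv2.minEnclosingCircle(np.c_[u,v].astype(np.float32))
    print('top n',t.sum(),'px',cx,cy,r,'world',onz(c,cx,cy,zt).round(4), 'plane',np.round(np.linalg.lstsq(np.c_[P[t][:,:2]-P[t][:,:2].mean(0),np.ones(t.sum())],P[t][:,2],rcond=None)[0],3))
    print('ext',P[t].min(0).round(4),P[t].max(0).round(4))
E
python3 - <<'E'
from capm import *
st()
c=cam('wrist'); save(c,'w8'); capfind(c,.068)
E
```

```text
{'time_s': 13.625, 'ee_pos': [0.344, 0.137, 0.159], 'eef_rot': [1.699, 1.57, 0.295], 'qpos': [0.28, -0.063, 2.042, 0.0, 1.162, 1.684], 'force': [0.205, 0.587, -0.081], 'grip_width': 0.07}
[ 302  137   40   45 1364]
z pct [0.0575 0.0676 0.0689]
top n 1276 px 321.9545593261719 159.9545440673828 20.609119415283203 world [0.3818 0.1432 0.068 ] plane [-0.011  0.004  0.068]
ext [0.3628 0.1253 0.0626] [0.3997 0.1614 0.0701]
```

View pics/w8.png

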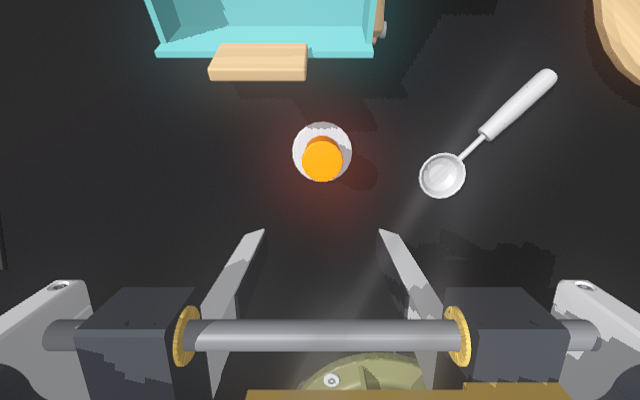

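Run:
```python
from h import *
plan([.3815,.1433,.028],YAW+np.pi/2)
```

```text
to [0.382 0.143 0.028] d mm [130.7  37.4  -0. ] roll -0.023567682786278965 q6 now 1.6833734658225323
```

Call:
servo_tool(motion=[0,37,0,0,0,37,0,0,40,37,0,0,80,37,0,0,115,37,0,0,131,37,0,0,131,37,0,0,131,37,0,0])

```text
time_s: 14.68
ee_pos: [0.3812, 0.1432, 0.028]
eef_rot: [1.647, 1.57, 0.243]
force: [0.1, 0.2, 1.1]
grip_width: 0.0707
```

Call:
servo_tool(motion=[0,0,0,0,0,0,0,0,0,0,0,0,0,0,0,0,0,0,0,0,0,0,0,0,-20,0,0,0,-60,0,0,0,-110,0,0,0,-150,0,0,0,-150,0,0,0,-150,0,0,0], gripper=0.2, force=15)

```text
time_s: 16.18
ee_pos: [0.3803, 0.143, 0.1763]
eef_rot: [-1.496, 1.569, -2.9]
force: [0.7, -0.1, -1.5]
grip_width: 0.0377
```

Run:
```python
from capm import *
st()
c=cam('wrist'); save(c,'w9'); o=ctrl.get_obs(); z=o['ee_pos'][2]; capfind(c,z-.028+.068); print(o['ee_pos'])
plan([.604,-.170,z],YAW+np.pi/2)
c=dict(np.load('top0.npz')); hsv=cv2.cvtColor(c['color'],cv2.COLOR_RGB2HSV); 
# hub centre refine: dark hub + spindle; tray circle by edge contour
P,ok=cloud(c); 
oak=((P[...,2]>.035)&(P[...,2]<.051)).astype(np.uint8); oak[:,:330]=0;oak[:,425:]=0;oak[:160]=0;oak[250:]=0
cs=max(cv2.findContours(cv2.morphologyEx(oak,cv2.MORPH_OPEN,np.ones((3,3))),0,1)[0],key=cv2.contourArea)
e=cv2.fitEllipse(cs);print(e,onz(c,*e[0],.043))
```

```text
{'time_s': 16.175, 'ee_pos': [0.38, 0.143, 0.176], 'eef_rot': [-1.496, 1.569, -2.9], 'qpos': [0.269, 0.004, 1.933, 0.0, 1.206, 1.673], 'force': [0.731, -0.109, -1.536], 'grip_width': 0.038}
[ 287  208   68   96 3561]
z pct [0.1752 0.2163 0.2174]
top n 2761 px 320.2591857910156 271.1036682128906 34.700401306152344 world [0.3819 0.1442 0.2161] plane [-0.029 -0.035  0.216]
ext [0.3624 0.1273 0.2101] [0.3989 0.1619 0.2191]
[0.38020876 0.14296138 0.17606251]
to [ 0.604 -0.17   0.176] d mm [-3.000e-01  1.687e+02  3.458e+02] roll -0.034611667383956046 q6 now 1.673244369704267
((376.9898376464844, 203.34490966796875), (64.097900390625, 71.14908599853516), 26.93646812438965) [ 0.60138105 -0.16885273  0.043     ]
```

View pics/w9.png

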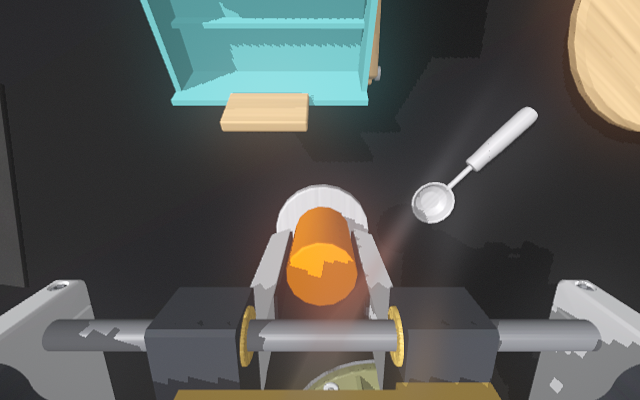

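Call:
servo_tool(motion=[0,45,173,0,0,89,346,0,0,89,346,0,0,89,346,0,0,89,346,0,0,89,346,0,0,89,346,0,0,89,346,0,0,89,346,0])

```text
time_s: 17.35
ee_pos: [0.5258, -0.1822, 0.1771]
eef_rot: [-2.264, 1.57, 2.616]
force: [-0.3, -0.4, -1.2]
grip_width: 0.0373
```

Run:
```python
from h import *
st()
c=cam('wrist'); save(c,'w10'); P,ok=cloud(c); np.savez('w10.npz',**c)
m=ok&(P[...,2]>.085)&(P[...,2]<.112)&(np.hypot(P[...,0]-.603,P[...,1]+.17)<.03)
v,u=np.nonzero(m); print(len(u),u.min(),u.max(),v.min(),v.max(),P[m].max(0),P[m].min(0))
tip=m&(P[...,2]>.1005); print('tip',tip.sum(),np.median(P[tip],0) if tip.any() else 0)
hub=ok&(abs(P[...,2]-.048)<.0025)&(np.hypot(P[...,0]-.603,P[...,1]+.17)<.036); q=P[hub]; print('hub',len(q),q.min(0),q.max(0))
print('proj hub',proj(c,[.603,-.17,.048]),'tip',proj(c,[.603,-.17,.103]))
cv2.imwrite('pics/w10z.png',cv2.resize(c['color'][60:260,200:440,::-1],None,fx=3,fy=3))
```

```text
{'time_s': 17.35, 'ee_pos': [0.526, -0.182, 0.177], 'eef_rot': [-2.264, 1.57, 2.616], 'qpos': [-0.399, 0.339, 1.537, 0.0, 1.266, 1.003], 'force': [-0.283, -0.416, -1.16], 'grip_width': 0.037}
426 314 336 101 124 [ 0.61428763 -0.16182433  0.10487852] [ 0.59490475 -0.18131548  0.08675512]
tip 205 [ 0.60448297 -0.17133446  0.1025579 ]
hub 2574 [ 0.57486999 -0.2011322   0.04562354] [ 0.63426511 -0.14152293  0.05022096]
proj hub [322.7 113.5] tip [322.9 114.6]
```

View pics/w10.png

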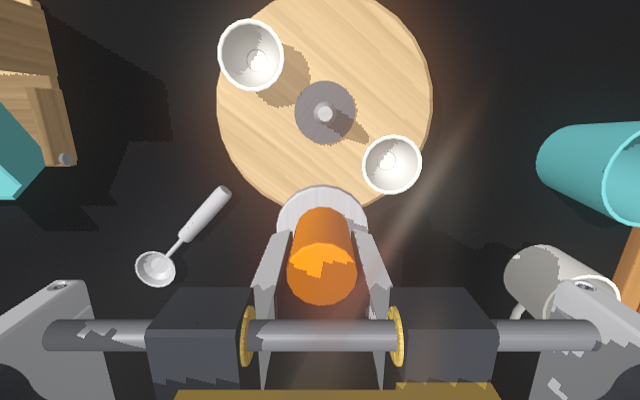

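Run:
```python
from capm import *
c=dict(np.load('w10.npz')); o=ctrl.get_obs(); z=o['ee_pos'][2]; capfind(c,z-.028+.068); print(o['ee_pos'])
P,ok=cloud(c)
# flange visible top at z-.028+.009
m=ok&(abs(P[...,2]-(z-.019))<.006)&(np.hypot(P[...,0]-o['ee_pos'][0],P[...,1]-o['ee_pos'][1])<.05)
m[:180]=0;m[245:]=0
q=P[m]; print('flange',len(q),np.percentile(q[:,2],[5,50,95]))
h=cv2.convexHull(q[:,:2].astype(np.float32))[:,0]; d=(h-np.array(o['ee_pos'][:2]))@UX; h=h[d>.018]
A=np.c_[2*h,np.ones(len(h))]; s=np.linalg.lstsq(A,(h**2).sum(1),rcond=None)[0]; print('flange ctr',s[:2],np.sqrt(s[2]+s[0]**2+s[1]**2))
print('front tip along UX rel TCP',d.max())
off=np.array([.0012,.0008])
plan([.6045-off[0],-.1713-off[1],.15],YAW+np.pi/2)
```

```text
[ 287  210   69   95 3894]
z pct [0.1812 0.2172 0.2182]
top n 3187 px 320.4136962890625 271.15228271484375 34.834747314453125 world [ 0.5277 -0.1811  0.2174] plane [-0.02  -0.026  0.217]
ext [ 0.5066 -0.199   0.2114] [ 0.5443 -0.1633  0.2194]
[ 0.52594735 -0.18229525  0.17738564]
flange 2485 [0.15650893 0.15831805 0.15987856]
flange ctr [ 0.52603644 -0.18227774] 0.03264543706484345
front tip along UX rel TCP 0.03275522147005874
to [ 0.603 -0.172  0.15 ] d mm [27.4 78.   2.9] roll 0.03655129421423453 q6 now 1.0031289598956594
```

Call:
servo_tool(motion=[0,40,1,0,0,79,2,0,0,79,2,0,0,79,2,0,20,79,2,0,35,79,2,0,45,79,2,0,50,79,2,0,50,79,2,0])

```text
time_s: 18.52
ee_pos: [0.6043, -0.1721, 0.1275]
eef_rot: [-2.06, 1.571, 2.819]
force: [-0.0, 0.6, -1.7]
grip_width: 0.0373
```

Run:
```python
from h import *
st()
c=cam('scene');cv2.imwrite('pics/s11.png',cv2.resize(c['color'][120:250,190:390,::-1],None,fx=4,fy=4)); np.savez('s11.npz',**c)
plan([.604,-.1716,.105])
```

```text
{'time_s': 18.525, 'ee_pos': [0.604, -0.172, 0.127], 'eef_rot': [-2.06, 1.571, 2.819], 'qpos': [-0.336, 0.541, 1.367, -0.0, 1.234, 1.068], 'force': [-0.027, 0.599, -1.7], 'grip_width': 0.037}
to [ 0.604 -0.172  0.105] d mm [22.8 -0.4 -0.6] roll None q6 now 1.0681510980136928
```

View pics/s11.png

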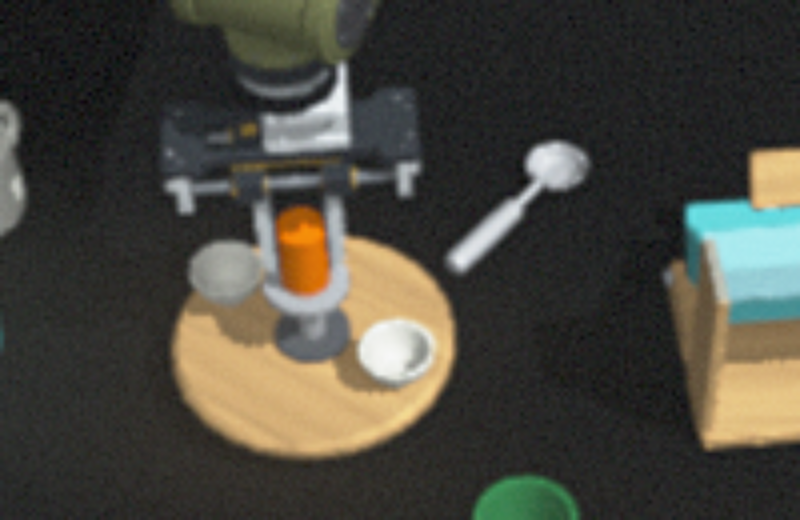

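Call:
servo_tool(motion=[6,0,0,0,12,0,0,0,17,0,0,0,20,0,0,0,22,0,0,0,22,0,0,0])

```text
time_s: 19.32
ee_pos: [0.6043, -0.1721, 0.1054]
eef_rot: [-2.362, 1.571, 2.518]
force: [-0.4, -0.2, -1.1]
grip_width: 0.0376
```

Call:
servo_tool(motion=[1,0,0,0,2,0,0,0,2,0,0,0])

```text
time_s: 19.7
ee_pos: [0.6044, -0.172, 0.1035]
eef_rot: [2.302, 1.571, 0.898]
force: [0.7, -0.2, -1.0]
grip_width: 0.0372
```

Call:
servo_tool(motion=[1,0,0,0,1,0,0,0])

```text
time_s: 19.95
ee_pos: [0.6044, -0.172, 0.1025]
eef_rot: [3.058, 1.571, 1.654]
force: [-0.1, 1.6, 0.9]
grip_width: 0.0372
```

Call:
servo_tool(motion=[0,0,0,0,0,0,0,0,0,0,0,0,0,0,0,0,0,0,0,0], gripper=0.75)

```text
time_s: 20.58
ee_pos: [0.6044, -0.1721, 0.1025]
eef_rot: [0.618, 1.571, -0.786]
force: [-0.1, 0.6, 0.2]
grip_width: 0.0707
```

Call:
servo_tool(motion=[-15,0,0,0,-40,0,0,0,-80,0,0,0,-110,-20,0,0,-110,-60,0,0,-110,-60,0,0,-110,-60,0,0])

```text
time_s: 21.45
ee_pos: [0.5457, -0.1821, 0.2133]
eef_rot: [1.094, 1.57, -0.31]
force: [1.2, 0.4, 0.3]
grip_width: 0.0703
```

Run:
```python
from capm import *
st()
c=cam('wrist'); save(c,'w12'); capfind(c,.142)
c=cam('scene');cv2.imwrite('pics/s12.png',cv2.resize(c['color'][120:250,190:390,::-1],None,fx=4,fy=4))
```

```text
{'time_s': 21.45, 'ee_pos': [0.546, -0.182, 0.213], 'eef_rot': [1.094, 1.57, -0.31], 'qpos': [-0.386, 0.35, 1.437, 0.0, 1.354, 1.018], 'force': [1.159, 0.442, 0.274], 'grip_width': 0.07}
[ 297  116   44   45 1531]
z pct [0.1406 0.1419 0.1431]
top n 1522 px 318.9545593261719 138.13636779785156 22.684141159057617 world [ 0.6042 -0.1699  0.142 ] plane [ 0.021 -0.027  0.142]
ext [ 0.5857 -0.1877  0.1394] [ 0.6219 -0.1518  0.1445]
```

View pics/s12.png

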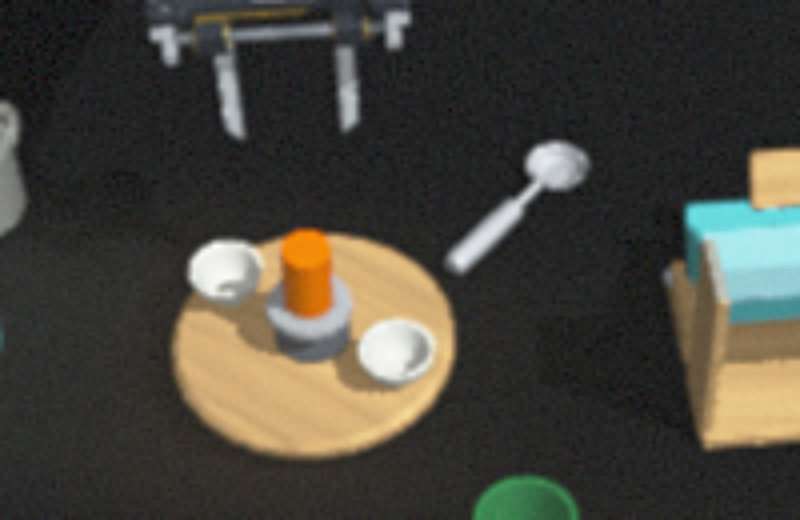

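View pics/w12.png

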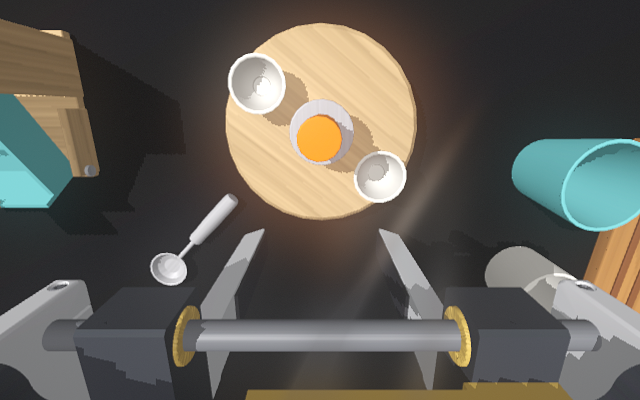

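Run:
```python
from h import *
plan([.6044,-.1708,.155],YAW+np.pi/2)
```

```text
to [ 0.604 -0.171  0.155] d mm [57.6 59.6 -1.2] roll -0.0128978215296911 q6 now 1.0180334975228431
```

Call:
servo_tool(motion=[0,30,-1,0,0,60,-1,0,0,60,-1,0,0,60,-1,0,0,60,-1,0,30,60,-1,0,50,60,-1,0,58,60,-1,0,58,60,-1,0], gripper=0)

```text
time_s: 22.68
ee_pos: [0.6041, -0.1713, 0.1547]
eef_rot: [1.936, 1.571, 0.532]
force: [0.3, -0.3, 0.0]
grip_width: 0.0005
```

Call:
servo_tool(motion=[6,0,0,0,10,0,0,0,13,0,0,0,16,0,0,0,19,0,0,0,22,0,0,0,25,0,0,0,28,0,0,0,30,0,0,0,30,0,0,0])

```text
time_s: 23.92
ee_pos: [0.605, -0.1713, 0.1257]
eef_rot: [1.113, 1.568, -0.291]
force: [1.0, -0.3, 7.7]
grip_width: 0.0005
```

Call:
servo_tool(motion=[2,0,0,0,4,0,0,0,6,0,0,0,8,0,0,0,9,0,0,0,10,0,0,0,11,0,0,0,11,0,0,0])

```text
time_s: 24.92
ee_pos: [0.6057, -0.1712, 0.1162]
eef_rot: [1.179, 1.566, -0.225]
force: [0.2, 2.8, 18.4]
grip_width: 0.0004
```

Call:
servo_tool(motion=[1,0,0,0,1,0,0,0,2,0,0,0,2,0,0,0])

```text
time_s: 25.42
ee_pos: [0.6058, -0.1713, 0.1161]
eef_rot: [1.149, 1.564, -0.254]
force: [-7.2, 4.0, 35.0]
grip_width: 0.0005
```

The cap is bottomed out: force rises with no travel at z = 0.116. I'll back off and check.

Call:
servo_tool(motion=[-3,0,0,0,-15,0,0,0,-50,0,0,0,-90,-30,0,0,-95,-60,0,0,-95,-60,0,0,-95,-60,0,0])

```text
time_s: 26.3
ee_pos: [0.5453, -0.181, 0.2063]
eef_rot: [-2.36, 1.57, 2.519]
force: [-0.6, -0.1, 0.1]
grip_width: 0.0001
```

Run:
```python
from capm import *
st()
c=cam('wrist'); save(c,'w13'); capfind(c,.116)
c=cam('scene');cv2.imwrite('pics/s13.png',cv2.resize(c['color'][120:300,130:430,::-1],None,fx=2.6,fy=2.6))
```

```text
{'time_s': 26.3, 'ee_pos': [0.545, -0.181, 0.206], 'eef_rot': [-2.36, 1.57, 2.519], 'qpos': [-0.384, 0.354, 1.447, 0.0, 1.341, 1.02], 'force': [-0.635, -0.119, 0.138], 'grip_width': 0.0}
[ 302  115   41   42 1337]
z pct [0.1146 0.1157 0.1168]
top n 1327 px 322.21875 135.21875 21.029144287109375 world [ 0.6049 -0.1713  0.116 ] plane [-0.002  0.001  0.116]
ext [ 0.5866 -0.1889  0.1132] [ 0.6227 -0.1531  0.1183]
```

View pics/s13.png

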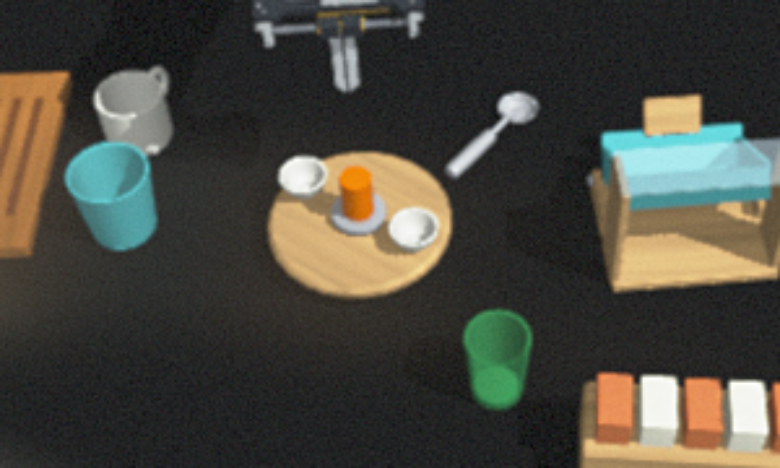

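View pics/w13.png

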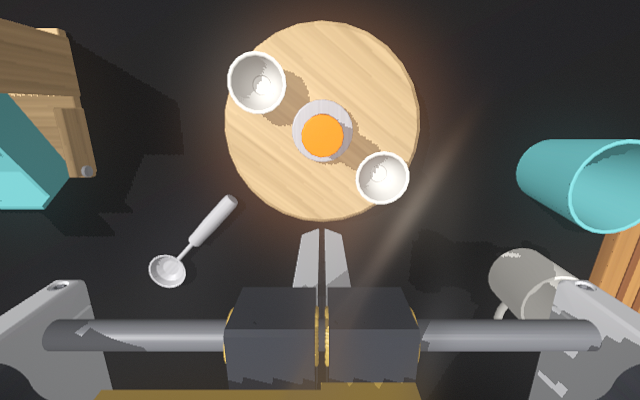

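The cap is seated: its top face at (322,135) is level at z = 0.116 and on the hub's axis. The other things on the counter look unmoved and the robot touches nothing, so I'm handing in.

```bash
python3 -c "
from station import ctrl
print(ctrl.hand_in())"
```

```text
the job is handed in; nothing more can be done
None
```

The cap is back on the tray's spindle and flush on the hub, and I handed the job in at about 26 s. The hand-in returned no verdict.

**What I did:**
- I hooked the tab with the closed fingers and tipped the bin to about 0.57 rad, measured from the floor plane.
- I took the cap out while it was still tilted, stood it upright on the free counter and gripped it again straight.
- I set it on the spindle tip and let go. Its top was then at z = 0.142, as expected for the rest position.
- I pushed it down with closed fingers. The force was about 8–18 N on the way. At z = 0.116 it rose to 35 N with no further travel.

**Last checks:**
- **Height:** the cap's top is at z = 0.116, which is the hub height of 0.048 plus the cap's 0.068.
- **Position:** its axis is at (0.605, -0.171), within 1 mm of the measured hub centre.
- **Tilt:** about 0.002 rad.
- **Surroundings:** the tray, ramekins, spoon, tumbler, mug and bucket look unmoved in the last images. The carafe was outside those views; it stood in place, away from the arm, in the earlier ones. I checked these by eye rather than measuring them.
- **Robot:** it was clear of everything at the end.

No check failed. The one small disagreement was that, on the tip before pushing, the cap read about 0.03 rad of tilt and 1–2 mm off axis. Both were gone once it was home.

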